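# Release the sharpened garden knife and show its edge to the inspection camera

### The job

Press the sharpening clamp's sprung pedal fully down to its stop so that the clamp bar springs open, let the pedal come up again, and take the garden knife out by its wooden handle. Show the sharpened edge to the inspection camera: hold the knife still in the air with the middle of its plain edge (not the saw-toothed one) 70 mm straight in front of the lens and facing it, the edge square across the view and the blade edge-on, slanting as the camera slants. Finish while holding it there, and do not touch the camera or its stand, drop the knife or disturb the other things on the bench.

Things in the scene. Friction and masses are not known exactly. Their poses are not given: they have to be found in the camera images.
- clamp: Sharpening clamp, fixed: grey base plate 112 x 190 x 12 mm, aluminium bed 140 x 32 mm, its rubber top 48 mm above the bench. Origin on the bench under the bed's middle, +x away from the robot at yaw 0 (yaw varies 0.35 rad). The pedal stands out to -x, the bar's hinge is at the -y end, the knife's handle overhangs freely at the +y end. Two pins, 6 mm above the bed, at the blade's saw-toothed side.
- pedal (a joint): Release pedal of the clamp, rad: 0 = up (at rest), 0.35 = down at its stop. A spring returns it; the pad needs about 3 N to start and 7 N at the stop. From about 0.2 on its hook lets the clamp bar go, and the bar stays open.
- pedal_pad (a point): Middle of the top of the pedal's ribbed rubber pad (44 mm in x, 56 mm in y), 40 mm above the bench at rest and 110 mm to the -x side of the clamp's origin. At the stop it is about 19 mm above the bench: pressing it straight down moves it 21 mm. Frame turns with the pedal.
- clamp_bar (a joint): Steel clamp bar, 128 mm long, along the blade just above it, rad: 0 = shut, held by the pedal's hook; freed, its spring swings it up about its hinge at the blade's tip end to 1.75, where it stays (then standing 195 mm above the bench, 90 mm to the -y side of the clamp's origin).
- knife: Garden knife, 263 mm long, 0.2 kg; blade 150 mm long, 34 mm wide, 4 mm thick. Origin at the joint of blade and handle, mid-thickness. Axes: +y along the wooden handle, -y to the tip, +x to the plain ground edge, -x to the saw teeth, z square to the flat (up in the clamp). In the clamp it lies flat, 50 mm above the bench, aligned with the clamp within 0.03 rad.
- knife_grip (a point): The place to hold: middle of the wooden handle's thickness, 27 mm along +y from the knife's origin. The handle is there 24 mm wide (x) and 23 mm thick (z); it reaches from y = 5 mm to 113 mm. Same axes as the knife.
- knife_edge (a point): Middle of the plain ground edge: in the knife's frame x = +17 mm, y = -70 mm, z = 0. Same axes as the knife.
- cam_stand: Stand of the inspection camera, fixed on the bench: base 110 x 130 x 15 mm, post 16 mm thick and 314 mm high. Origin on the bench under the post; at yaw 0 the camera looks to -x, towards the robot.
- cam_lens (a point): Middle of the front of the camera's lens (black ring light of 44 mm diameter round it; the body behind is 90 mm long). Axes of the camera: it looks along its own -x; +y is to its side and always level; +z up. Height above the bench and downward slant (0.1 to 0.4 rad below level) differ from start to start.
- cam_focus (a point): The point in the air 70 mm in front of the lens, on the middle of its view (150 to 250 mm above the bench): where the middle of the ground edge must be. Same axes as the camera: the knife's +x must lie along this frame's +x, and the knife's y axis along its y axis.
- whetstone: Bystander: grey sharpening stone in a wooden tray, 62 x 190 x 38 mm.
- secateurs: Bystander: secateurs lying flat, 62 x 201 x 16 mm.
- garden_fork: Bystander: small hand fork with wooden handle, 72 x 295 x 32 mm.
- scrub_brush: Bystander: brush with a handle, 62 x 160 x 92 mm.
- trowel: Bystander: trowel, 74 x 345 x 39 mm.
- screwdriver: Bystander: screwdriver with a black fluted handle, 29 x 168 x 29 mm.
- tape_roll: Bystander: roll of tape lying flat, 104 x 102 x 25 mm.

How it is judged:
By the outcome, as a careful person would: the job done as asked, in the order asked, and still so for the second after the job is handed in, while the arm keeps its last pose, push and grip.
It also fails if it takes over 50 s, if anything falls off the work surface, if the arm or the gripper's body presses on something with over 40 N, if the wrist force passes 120 N, or if a joint passes its speed limit or range.

### The arm

A 6-joint arm with a two-finger parallel gripper is mounted at the origin on a cart in front of the work surface, level with it; the furniture and walls round the work are solid. World frame = base frame: x ahead of the robot, y to its left, z up, the work surface at z = 0. Lengths are in m, angles in rad, forces in N, time in s.
With the tool pointing down it reaches from about 0.375 to 0.9 m from the base axis. Payload 3.1 kg.
Tool frame: the origin (TCP) lies at the very end of the fingers, on their centre line; the grasp point (between the pads) lies 19 mm behind it; z points along the fingers, y is the direction in which the jaws open and shut (so a half turn about z gives the same grasp; the last joint's range is limited). The gripper opens to 87 mm and grips with 3 to 60 N. Pads are 19 mm wide; open, the fingers measure 117 mm over their backs; the gripper's body (75 mm by 190 mm) begins 51 mm behind the grasp point.
Start: joints at [-1.306, 0.527, 1.433, -0, 1.181, -0.178], TCP at [0.268, -0.565, 0.223] pointing down, gripper open.
Joint ranges: [-3.08, 3.08], [-0.75, 2.2], [0.22, 2.44], [-1.43, 4.57], [0, 2.65], [-2.85, 2.85]. Speed limits (rad/s): [2.79, 2.79, 3.14, 3.14, 3.14, 3.14].

### API

Orientations are given as a unit quaternion [x, y, z, w].
In Python, from rig import robot gives the robot as it stands.
- The arm moves only by the tool send_rows, never from a script. Its argument "plan" is one flat list of numbers, 7 for each row, row after row: the opening, from -1 (shut) to 1 (fully open), then the shift along the tool's x, y, z in mm, then the turn, a rotation vector about the tool's x, y, z in rad. In form: [claw, tx, ty, tz, rx, ry, rz, claw, tx, ty, tz, rx, ry, rz, ...]. A call has 1 to 8 rows; each row shifts and turns the pose as measured when the row begins, along the tool's axes as they then stand; what a row does not reach is not made up. A row lasts 1/10 s, in which the tool goes at most 50 mm and 8.59 degrees, less where a joint would pass 70% of its speed; a pose out of reach is approached as far as the arm can. A call is refused whole if a number of a shift passes 50 or a number of a turn 0.15, either way. A call with a gripper value outside its range is refused whole. The fingers move at their own pace and stop on an object; "force" is the grip in N (left out, the last holds). Time passes only in rows, so rows that do not move let the fingers close. It gives the time, the measured TCP pose, the force and the opening at its end, in the units of the state.
- robot.get_obs(): the state, without advancing time (a new reading comes with each control period).
- robot.camera(name): name is "scene" or "side" or "wrist"; returns (picture, depth): 400x640x3 uint8, red, green, blue; 400x640 float32, m along the optical axis (not along the pixel's ray), 0 where there is no reading.
- robot.camera_model(name): a dict with "K" (3x3 intrinsics, pixels), "position" and "attitude" of the camera in the world. Camera axes: x right, y down, z forward; pixel columns grow to the right and rows downward; lengths in m; the calibration is good to about 2 mm. A picture is of the moment at which its call begins: read the wrist's pose just before it. camera_model takes no time and is no camera call; for the wrist camera it gives the pose at the moment of the call.
- robot.hand_in(): hands the job in, once; it reports no verdict.
The state is a dict: "time": time; "q": joint angles; "joint_velocities": joint speeds; "joint_torque": joint torques, N m; "position": TCP position; "tool_rot": TCP orientation; "ft_force": force on the tool from outside, world axes, zero at the start; "moment": the same for the moment, N m; "grip_width": finger opening in m.
Only numpy, scipy, OpenCV 4.12 (cv2) and the standard library are available. Lean on these libraries where they do the work, as an engineer would, in place of code of your own. Each camera call takes 0.05 s, during which the arm holds its last target. There are 200 camera calls.

## Working session

There is one attempt and no reset: what is moved stays moved. The work goes in short steps, Python scripts to look and compute and a tool call to move; the robot and the scene stay as the last step left them, time stands still between calls to the robot, and variables do not carry over. Pictures are saved under pics/ and viewed, about 8 in all and at most 12, crops included, and the job is handed in when it is done.

Besides the shell and the picture viewer there is one more tool, called after ">>>" by a JSON object that holds its "name" and its "arguments", one argument or row to a line. send_rows: Moves the arm, as the interface text tells. Its arguments: {"type":"object","properties":{"plan":{"type":"array"},"force":{"type":"number"}},"required":["plan"]}

```bash
mkdir -p pics; cat > h.py <<'E'
import numpy as np, cv2
from rig import robot
from scipy.spatial.transform import Rotation as R
np.set_printoptions(precision=4,suppress=True)
def model(n):
    m=robot.camera_model(n);a=np.array(m["attitude"],float)
    A=R.from_quat(a).as_matrix() if a.size==4 else a.reshape(3,3)
    return np.array(m["K"]),np.array(m["position"]),A
def shot(n,f=None):
    m=model(n);p,d=robot.camera(n)
    if f: cv2.imwrite("pics/"+f,p[:,:,::-1])
    return p,d,m
def cloud(d,m):
    K,c,A=m;v,u=np.mgrid[:400,:640]
    P=np.stack([(u-K[0,2])/K[0,0]*d,(v-K[1,2])/K[1,1]*d,d],-1)
    W=P@A.T+c;W[d==0]=np.nan;return W
E
python3 - <<'E'
from h import *
for n in ("scene","side"):
    p,d,m=shot(n,n+"1.png");np.savez(n+"1.npz",p=p,d=d,W=cloud(d,m));print(n,robot.camera_model(n))
print(robot.get_obs())
a=cv2.imread("pics/scene1.png")
E
```

```text
scene {'K': array([[487.3429,   0.    , 320.0324],
       [  0.    , 487.3429, 196.8062],
       [  0.    ,   0.    ,   1.    ]]), 'position': array([-0.4913, -0.7759,  1.4592]), 'attitude': array([ 0.8255, -0.4155,  0.167 , -0.3436])}
side {'K': array([[488.7233,   0.    , 315.301 ],
       [  0.    , 488.7233, 198.4841],
       [  0.    ,   0.    ,   1.    ]]), 'position': array([ 0.2   , -1.0163,  1.1115]), 'attitude': array([ 0.8973, -0.155 ,  0.0713, -0.4072])}
{'time': 0.1, 'q': array([-1.3065,  0.5284,  1.4338, -0.    ,  1.1814, -0.1785]), 'joint_velocities': array([-0.0007, -0.0018, -0.0031, -0.0002,  0.001 , -0.0014]), 'joint_torque': array([ -0.0006, -44.0987, -17.7151,   0.0635,   0.0534,  -0.0001]), 'position': array([ 0.2676, -0.5641,  0.2217]), 'tool_rot': array([ 0.9756,  0.2196, -0.    , -0.001 ]), 'ft_force': array([ 0.7324, -0.0239,  0.9252]), 'moment': array([-0.011 , -0.0046,  0.0221]), 'grip_width': 0.08698301512235802}
```

View pics/scene1.png

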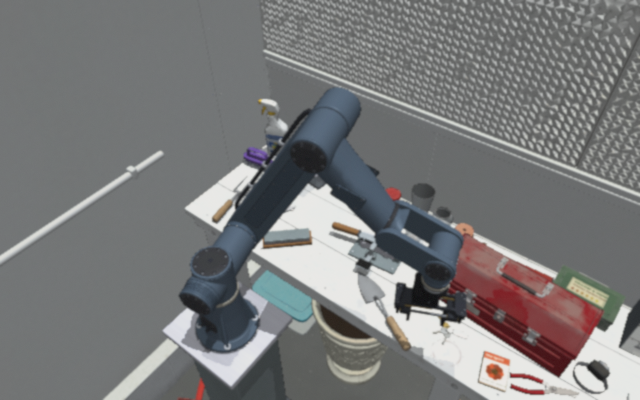

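View pics/side1.png

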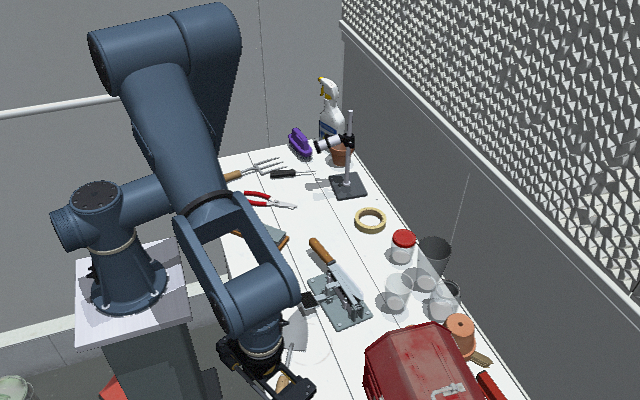

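The side view shows the clamp (340,298), its black pedal at (307,301), the wooden handle at (322,250) and the camera stand (346,185) with its camera at (330,143). I'll measure from the point clouds.

```bash
python3 - <<'E'
from h import *
z=np.load("side1.npz");W=z["W"];p=z["p"]
for (u,v) in [(307,301),(303,296),(313,305),(316,243),(322,250),(332,262),(345,275),(358,298),(350,300),(319,316),(372,318),(318,146),(322,145),(330,143),(347,137),(352,140),(348,185),(335,180),(350,112),(345,165)]:
    print(u,v,W[v,u],p[v,u])
c=cv2.resize(cv2.cvtColor(p,cv2.COLOR_RGB2BGR)[225:335,290:390],None,fx=5,fy=5,interpolation=cv2.INTER_CUBIC)
e=cv2.resize(cv2.cvtColor(p,cv2.COLOR_RGB2BGR)[105:205,300:358],None,fx=5,fy=5,interpolation=cv2.INTER_CUBIC)
o=np.zeros((550,790,3),np.uint8);o[:550,:500]=c;o[:500,500:790]=e
cv2.imwrite("pics/crop1.png",o)
E
```

```text
307 301 [ 0.4515 -0.2511  0.0427] [35 39 36]
303 296 [ 0.4471 -0.2304  0.0406] [37 39 39]
313 305 [ 0.4629 -0.267   0.0401] [30 32 32]
316 243 [ 0.5401 -0.0753  0.062 ] [162 113  67]
322 250 [ 0.5457 -0.111   0.0661] [163 114  68]
332 262 [ 0.5587 -0.1583  0.0594] [78 83 90]
345 275 [ 0.5783 -0.2089  0.0517] [176 193 200]
358 298 [ 0.5816 -0.2927  0.0499] [121 132 138]
350 300 [ 0.5561 -0.2973  0.0582] [ 97 103 109]
319 316 [ 0.4754 -0.2802  0.0023] [244 245 244]
372 318 [ 0.6085 -0.3329  0.0004] [243 248 244]
318 146 [0.6434 0.1953 0.2071] [56 54 61]
322 145 [0.6578 0.1974 0.2062] [191 193 208]
330 143 [0.6833 0.1924 0.2114] [179 183 199]
347 137 [0.7424 0.1933 0.2206] [19 18 23]
352 140 [0.7584 0.1881 0.2086] [10 12 17]
348 185 [0.7538 0.1885 0.0197] [120 122 131]
335 180 [0.7241 0.2369 0.0133] [49 53 57]
350 112 [0.7499 0.1975 0.3098] [83 87 92]
345 165 [0.7451 0.2037 0.0989] [87 85 87]
```

View pics/crop1.png

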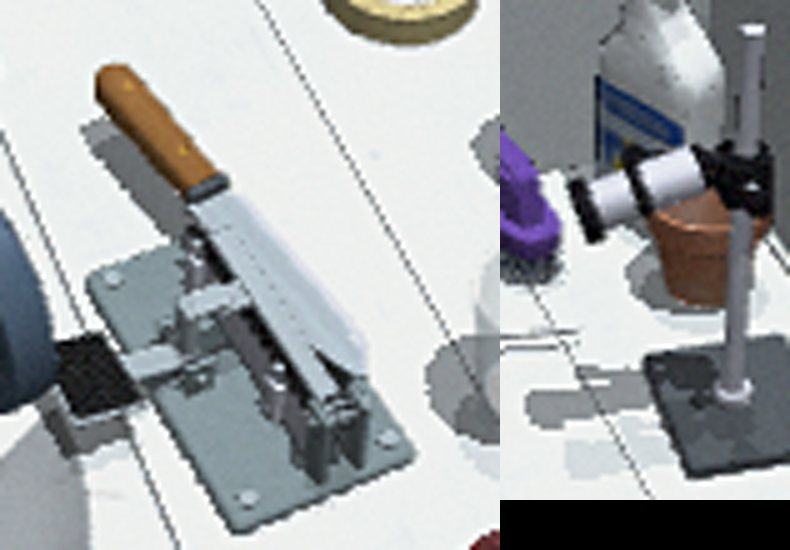

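The crop shows the clamp with the pad centred near full-image pixel (309,300). The handle runs from (314,240) to (334,263). The camera body runs from (317,147) to (340,140), and its lens faces the robot and slightly down. Next I'll compute yaw, pad centre and camera axis.

```bash
cat >> h.py <<'E'
def pca(P):
    c=np.median(P,0);w=np.linalg.svd(P-P.mean(0),full_matrices=False)[2][0];return c,w
E
python3 - <<'E'
from h import *
z=np.load("side1.npz");W=z["W"];p=z["p"].astype(int)
X,Y,Z=W[...,0],W[...,1],W[...,2]
br=(p[...,0]-p[...,2]>50)&(Z>.035)&(Z<.08)&(X>.45)&(X<.65)&(Y>-.2)&(Y<-.02)
P=W[br];c,w=pca(P);print("handle",len(P),c,w,"yaw",np.arctan2(-w[0]*np.sign(w[1]),abs(w[1])),P.min(0),P.max(0))
pad=(p.max(-1)<60)&(Z>.032)&(Z<.05)&(X>.40)&(X<.5)&(Y>-.3)&(Y<-.2)
P=W[pad];print("pad",len(P),P.mean(0),P.min(0),P.max(0), cv2.minAreaRect((P[:,:2]*1000).astype(np.float32)))
pl=(abs(Z-.012)<.004)&(X>.45)&(X<.68)&(Y>-.36)&(Y<-.12)
print("plate",cv2.minAreaRect((W[pl][:,:2]*1000).astype(np.float32)))
b=(abs(Z-.015)<.005)&(X>.65)&(X<.85)&(Y>.1)&(Y<.3)&(p.max(-1)<110)
print("stand",cv2.minAreaRect((W[b][:,:2]*1000).astype(np.float32)))
wh=(p.min(-1)>130)&(Z>.16)&(Z<.27)&(X>.62)&(X<.72)&(Y>.12)&(Y<.26)
P=W[wh];print("body",len(P),*pca(P),P.min(0),P.max(0))
bl=(p.max(-1)<90)&(Z>.16)&(Z<.27)&(X>.60)&(X<.665)&(Y>.12)&(Y<.26)
P=W[bl];print("lensring",len(P),P.mean(0),P.min(0),P.max(0))
E
```

```text
handle 204 [ 0.5435 -0.1034  0.0619] [ 0.2217 -0.9751 -0.0067] yaw 0.22351647455552343 [ 0.5242 -0.1534  0.0529] [ 0.5643 -0.0465  0.0688]
pad 181 [ 0.4557 -0.2477  0.0408] [ 0.4364 -0.2723  0.0351] [ 0.4752 -0.2181  0.0478] ((455.47802734375, -244.85813903808594), (38.12612533569336, 54.214717864990234), 3.1743903160095215)
plate ((579.0947265625, -251.63978576660156), (177.4430694580078, 212.33462524414062), 6.0845232009887695)
stand ((753.0546875, 195.99351501464844), (132.0811309814453, 105.57505798339844), 83.37602996826172)
body 145 [0.6869 0.1986 0.2159] [-0.9542  0.1289 -0.2699] [0.6391 0.1847 0.1892] [0.7147 0.2207 0.2304]
lensring 52 [0.6416 0.198  0.2019] [0.6314 0.1867 0.1785] [0.6624 0.2201 0.2174]
```

>>> {"name": "send_rows", "arguments": {
  "plan": [1, 38, -26, 0, 0, 0, 0, 1, 38, -26, 0, 0, 0, 0, 1, 38, -26, 0, 0, 0, 0, 1, 38, -26, 0, 0, 0, 0, 1, 38, -26, 0, 0, 0, 0, 1, 38, -26, 0, 0, 0, 0, 1, 38, -26, 0, 0, 0, 0, 1, 38, -26, 0, 0, 0, 0],
  "force": 30
}}

```text
time: 0.9
position: [0.4562, -0.2414, 0.2179]
tool_rot: [0.977, 0.213, -0.001, -0.001]
ft_force: [0.2, -0.4, 0.7]
grip_width: 0.0871
```

```bash
cat > look.py <<'E'
from h import *
import sys
f=sys.argv[1]
o=robot.get_obs();print(o["time"],o["position"],o["tool_rot"],o["q"],o["ft_force"],o["grip_width"])
for n in sys.argv[2:]:
    p,d,m=shot(n,f+n+".png");np.savez(f+n+".npz",p=p,d=d,W=cloud(d,m))
E
python3 look.py a wrist scene
```

```text
0.9 [ 0.4562 -0.2414  0.2179] [ 0.977   0.2131 -0.0011 -0.0012] [-0.7033  0.3892  1.706  -0.0003  1.0498  0.4381] [ 0.1829 -0.3961  0.6502] 0.08708067963693307
```

View pics/awrist.png

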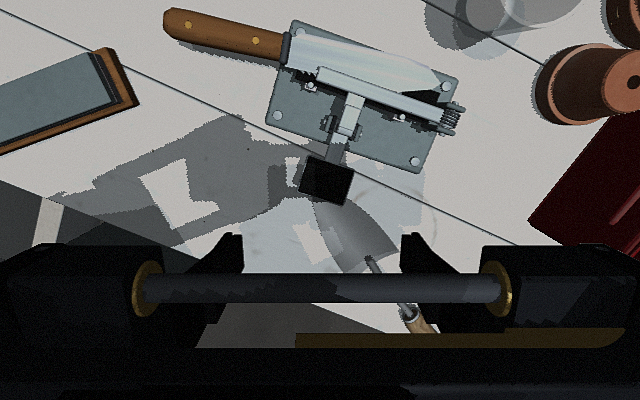

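The wrist view shows the whole clamp: pad at (327,180), handle from (165,22) to (285,50), bar along (318,72)-(440,118). The plate is fully visible.

```bash
python3 - <<'E'
from h import *
z=np.load("awrist.npz");W=z["W"];p=z["p"].astype(int)
X,Y,Z=W[...,0],W[...,1],W[...,2]
v,u=np.mgrid[:400,:640]
br=(p[...,0]-p[...,2]>45)&(v<75)&(u>155)&(u<295)&(Z>.03)
P=W[br];c,w=pca(P);w*=np.sign(w[1]);print("handle",len(P),c,"yaw",np.arctan2(-w[0],w[1]))
print(" rect",cv2.minAreaRect((P[:,:2]*1000).astype(np.float32)),"zmax",np.percentile(P[:,2],[5,50,95]), "along", (P@w).min(),(P@w).max())
pad=(p.max(-1)<60)&(v>145)&(v<212)&(u>290)&(u<362)&(Z>.03)
P=W[pad];print("pad",len(P),np.median(P,0),cv2.minAreaRect((P[:,:2]*1000).astype(np.float32)))
pl=(abs(Z-.012)<.004)&(v<180)&(u>250)&(u<470)
print("plate",cv2.minAreaRect((W[pl][:,:2]*1000).astype(np.float32)))
bld=(p.min(-1)>170)&(Z>.044)&(Z<.06)&(u>285)&(u<450)&(v<110)
P=W[bld];print("blade",len(P),*pca(P))
for q in [(370,97),(350,90),(400,110),(350,110),(305,85)]: print(q,W[q[1],q[0]])
E
```

```text
handle 2854 [ 0.5453 -0.1013  0.0615] yaw 0.21706696078762713
 rect ((544.960693359375, -101.13593292236328), (21.710329055786133, 107.85652923583984), 12.302510261535645) zmax [0.0595 0.0615 0.0632] along -0.2692874080614654 -0.16149598834800746
pad 1876 [ 0.4555 -0.2459  0.0396] ((460.62384033203125, -244.52554321289062), (56.71211624145508, 55.40816879272461), 7.928121566772461)
plate ((579.8749389648438, -241.6546173095703), (179.7092742919922, 189.25575256347656), 6.466203689575195)
blade 2576 [ 0.5796 -0.2486  0.0512] [ 0.1696 -0.9855 -0.002 ]
(370, 97) [ 0.551  -0.2474  0.0612]
(350, 90) [ 0.5487 -0.2274  0.0616]
(400, 110) [ 0.5535 -0.282   0.0466]
(350, 110) [ 0.5324 -0.2351  0.0648]
(305, 85) [ 0.5357 -0.1859  0.0413]
```

>>> {"name": "send_rows", "arguments": {
  "plan": [-1, -3, 4, 0, 0, 0, 0.107, -1, 0, 0, 40, 0, 0, 0.107, -1, 0, 0, 45, 0, 0, 0, -1, 0, 0, 45, 0, 0, 0, -1, 0, 0, 30, 0, 0, 0, -1, 0, 0, 0, 0, 0, 0]
}}

```text
time: 1.6
position: [0.4585, -0.2457, 0.0546]
tool_rot: [0.994, 0.109, 0.001, 0.002]
ft_force: [-1.1, 0.2, 0.3]
grip_width: 0.0471
```

>>> {"name": "send_rows", "arguments": {
  "plan": [-1, -3, 0, 0, 0, 0, 0, -1, 0, 0, 0, 0, 0, 0, -1, 0, 0, 0, 0, 0, 0, -1, 0, 0, 0, 0, 0, 0, -1, 0, 0, 0, 0, 0, 0, -1, 0, 0, 0, 0, 0, 0, -1, 0, 0, 8, 0, 0, 0]
}}

```text
time: 2.3
position: [0.4589, -0.2509, 0.0534]
tool_rot: [0.994, 0.109, 0.006, 0.007]
ft_force: [0.2, -0.6, -0.4]
grip_width: 0.0009
```

>>> {"name": "send_rows", "arguments": {
  "plan": [-1, 0, 0, 10, 0, 0, 0, -1, 0, 0, 8, 0, 0, 0, -1, 0, 0, 5, 0, 0, 0, -1, 0, 0, 3, 0, 0, 0]
}}

```text
time: 2.7
position: [0.4582, -0.2512, 0.0248]
tool_rot: [0.994, 0.109, 0.005, 0.006]
ft_force: [-1.3, 1.3, 6.9]
grip_width: 0.0005
```

>>> {"name": "send_rows", "arguments": {
  "plan": [-1, 0, 0, 5, 0, 0, 0, -1, 0, 0, 3, 0, 0, 0]
}}

```text
time: 2.9
position: [0.4585, -0.2514, 0.02]
tool_rot: [0.994, 0.109, 0.005, 0.007]
ft_force: [-8.5, 4.2, 50.2]
grip_width: 0.0002
```

The force jumped to 50 N, so the pedal is at its stop. Lifting off now.

>>> {"name": "send_rows", "arguments": {
  "plan": [-1, 0, 0, -3, 0, 0, 0, -1, 0, 0, -20, 0, 0, 0, -1, 0, 0, -40, 0, 0, 0, -1, 0, 0, -45, 0, 0, 0, 1, 0, 0, -45, 0, 0, 0, 1, 0, 0, -40, 0, 0, 0]
}}

```text
time: 3.5
position: [0.4544, -0.2466, 0.2136]
tool_rot: [0.994, 0.108, 0.002, 0.001]
ft_force: [0.1, -0.3, -0.5]
grip_width: 0.0095
```

```bash
python3 look.py b wrist side; python3 - <<'E'
import cv2,numpy as np
a=cv2.imread("pics/bwrist.png");b=cv2.imread("pics/bside.png")
b=cv2.resize(b[90:340,225:400],None,fx=1.6,fy=1.6)
o=np.zeros((400,800,3),np.uint8);o[:,:520]=a[:,60:580];o[:,520:800]=b[:400,:280];cv2.imwrite("pics/b.png",o)
E
```

```text
3.5 [ 0.4544 -0.2466  0.2136] [0.9941 0.108  0.0019 0.0012] [-0.7143  0.393   1.7144  0.0014  1.0298  0.6392] [ 0.0689 -0.2606 -0.4896] 0.009545565498893824
```

View pics/b.png

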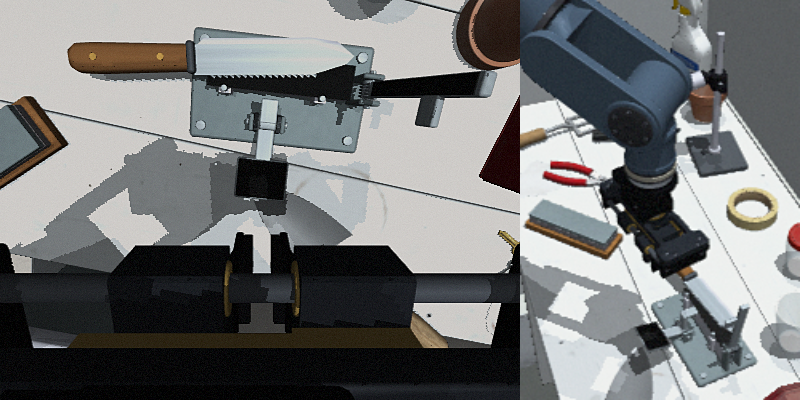

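The bar stands open and the knife still lies on the bed, with the handle at (70..190, 57). The pedal pad is back up. I'll re-measure the handle.

```bash
python3 - <<'E'
from h import *
z=np.load("bwrist.npz");W=z["W"];p=z["p"].astype(int)
X,Y,Z=W[...,0],W[...,1],W[...,2]
v,u=np.mgrid[:400,:640]
br=(p[...,0]-p[...,2]>45)&(v<85)&(u>115)&(u<260)&(Z>.03)
P=W[br];c,w=pca(P);w*=np.sign(w[1]);print("handle",len(P),c,"yaw",np.arctan2(-w[0],w[1]))
r=cv2.minAreaRect((P[:,:2]*1000).astype(np.float32));print(r,P[:,2].mean())
g=np.r_[np.array(r[0])/1000-w[:2]*.032,.05];print("grip",g)
pad=(p.max(-1)<60)&(v>155)&(v<205)&(u>292)&(u<352)&(Z>.0)
print("pad z",np.median(W[pad],0))
o=robot.get_obs();print(R.from_quat(o["tool_rot"]).inv().apply(g+[0,0,.1]-o["position"])*1000)
E
```

```text
handle 2925 [ 0.545  -0.1013  0.0615] yaw 0.22160741998011477
((544.7260131835938, -101.09280395507812), (22.16324234008789, 108.24366760253906), 12.363480567932129) 0.061398011556212356
grip [ 0.5518 -0.1323  0.05  ]
pad z [ 0.4536 -0.2475  0.0394]
[116.3488 -94.6801  67.3086]
```

>>> {"name": "send_rows", "arguments": {
  "plan": [1, 0, 0, 0, 0, 0, -0.145, 1, 0, 0, 0, 0, 0, -0.145, 1, 0, 0, 0, 0, 0, -0.145, 1, 0, 0, 0, 0, 0, -0.145, 1, 0, 0, 0, 0, 0, -0.145, 1, 0, 0, 0, 0, 0, -0.145, 1, 0, 0, 0, 0, 0, -0.145, 1, 0, 0, 0, 0, 0, -0.145]
}}

```text
time: 4.4
position: [0.4561, -0.2455, 0.2081]
tool_rot: [0.76, 0.65, 0.003, 0.002]
ft_force: [0.6, 0.3, -0.0]
grip_width: 0.0805
```

>>> {"name": "send_rows", "arguments": {
  "plan": [1, 0, 0, 0, 0, 0, -0.145, 1, 0, 0, 0, 0, 0, -0.145, 1, 0, 0, 0, 0, 0, -0.12]
}}

```text
time: 4.7
position: [0.4548, -0.2435, 0.203]
tool_rot: [0.605, 0.796, 0.003, -0.001]
ft_force: [-0.5, -0.4, 0.5]
grip_width: 0.0866
```

```bash
cat > to.py <<'E'
from h import *
import sys
# target x y z yaw(tool x) -> shift mm in tool axes, turn
t=list(map(float,sys.argv[1:5]));o=robot.get_obs();Rc=R.from_quat(o["tool_rot"])
Rt=R.from_euler("z",t[3])*R.from_euler("x",np.pi)
print(o["position"],"shift",Rc.inv().apply(np.array(t[:3])-o["position"])*1000,"turn",(Rc.inv()*Rt).as_rotvec(),"q",o["q"],o["ft_force"],o["grip_width"])
E
python3 to.py .5518 -.1325 .2 1.787
```

```text
[ 0.4548 -0.2435  0.203 ] shift [ 81.0534 123.1053   3.9913] turn [ 0.0041 -0.0056  0.0545] q [-0.7124  0.4084  1.7247  0.0078  1.0107 -0.9873] [-0.4571 -0.3519  0.534 ] 0.08663773079395354
```

>>> {"name": "send_rows", "arguments": {
  "plan": [1, 27, 41, 0, 0, 0, 0.05, 1, 27, 41, 0, 0, 0, 0, 1, 27, 41, 0, 0, 0, 0, 1, 0, 0, 0, 0, 0, 0]
}}

```text
time: 5.1
position: [0.557, -0.1338, 0.1971]
tool_rot: [0.627, 0.779, 0.004, -0.005]
ft_force: [0.1, -0.5, -0.1]
grip_width: 0.0871
```

```bash
python3 to.py .5518 -.1323 .1 1.789
```

```text
[ 0.557  -0.1338  0.1971] shift [ 1.4139 -4.7663 97.088 ] turn [-0.0002 -0.0117 -0.0037] q [-0.4357  0.4906  1.5886  0.0104  1.0697 -0.6552] [ 0.0665 -0.4808 -0.0816] 0.08705868997041956
```

>>> {"name": "send_rows", "arguments": {
  "plan": [1, 1, -5, 40, 0, -0.011, 0, 1, 0, 0, 40, 0, 0, 0, 1, 0, 0, 40, 0, 0, 0, 1, 0, 0, 20, 0, 0, 0, 1, 0, 0, 0, 0, 0, 0]
}}

```text
time: 5.6
position: [0.5509, -0.1317, 0.0476]
tool_rot: [0.626, 0.78, -0.0, -0.002]
ft_force: [-1.8, 0.6, 0.5]
grip_width: 0.0869
```

```bash
python3 to.py .5518 -.1323 .032 1.789; python3 look.py c wrist
```

```text
[ 0.5509 -0.1317  0.0476] shift [-0.803   0.8246 15.6384] turn [-0.0027 -0.0024  0.0009] q [-0.4321  0.706   1.7088  0.0004  0.7304 -0.6515] [-1.7752  0.5577  0.5492] 0.08693276374640231
5.6 [ 0.5509 -0.1317  0.0476] [ 0.6255  0.7802 -0.0003 -0.0018] [-0.4321  0.706   1.7088  0.0004  0.7304 -0.6515] [-1.7752  0.5577  0.5492] 0.08693276374640231
```

View pics/cwrist.png

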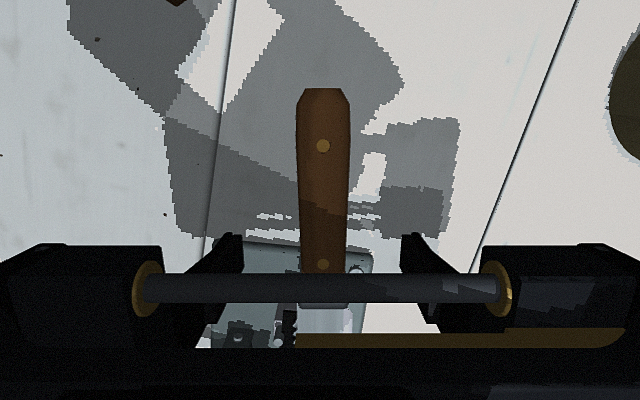

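The handle is centred between the fingers: handle at column 323, finger midpoint about 322. I'll go down and grip.

>>> {"name": "send_rows", "arguments": {
  "plan": [1, 0, 1, 10, 0, 0, 0, 1, 0, 0, 5, 0, 0, 0, -1, 0, 0, 0, 0, 0, 0, -1, 0, 0, 0, 0, 0, 0, -1, 0, 0, 0, 0, 0, 0, -1, 0, 0, 0, 0, 0, 0, -1, 0, 0, 0, 0, 0, 0, -1, 0, 0, 0, 0, 0, 0],
  "force": 45
}}

```text
time: 6.45
position: [0.5555, -0.1339, 0.0375]
tool_rot: [0.626, 0.78, 0.001, 0.004]
ft_force: [-1.0, -0.3, 0.8]
grip_width: 0.0469
```

>>> {"name": "send_rows", "arguments": {
  "plan": [-1, 0, 0, 0, 0, 0, 0, -1, 0, 0, 0, 0, 0, 0, -1, 0, 0, 0, 0, 0, 0, -1, 0, 0, 0, 0, 0, 0]
}}

```text
time: 6.85
position: [0.5552, -0.1337, 0.0377]
tool_rot: [0.626, 0.78, 0.001, 0.004]
ft_force: [0.6, 0.2, 0.8]
grip_width: 0.0237
```

>>> {"name": "send_rows", "arguments": {
  "plan": [-1, 0, 0, 0, 0, 0, 0, -1, 0, 0, -5, 0, 0, 0, -1, 0, 0, -15, 0, 0, 0, -1, 0, 0, -30, 0, 0, 0, -1, 0, 0, -40, 0, 0, 0, -1, 0, 0, -40, 0, 0, 0, -1, 0, 0, -40, 0, 0, 0, -1, 0, 0, 0, 0, 0, 0]
}}

```text
time: 7.65
position: [0.5512, -0.1317, 0.2105]
tool_rot: [0.626, 0.78, 0.0, -0.003]
ft_force: [1.4, -0.7, -3.4]
grip_width: 0.0242
```

```bash
python3 look.py d wrist side scene; python3 - <<'E'
from h import *
a=cv2.imread("pics/dside.png");b=cv2.imread("pics/dscene.png")
o=np.zeros((500,800,3),np.uint8)
o[:500,:500]=cv2.resize(a[90:290,250:450],(500,500));o[:300,500:]=cv2.resize(b[150:300,300:450],(300,300));cv2.imwrite("pics/d.png",o)
E
```

```text
7.65 [ 0.5512 -0.1317  0.2105] [ 0.6263  0.7796  0.0001 -0.0029] [-0.4325  0.4657  1.5903  0.0019  1.0911 -0.6506] [ 1.4022 -0.7413 -3.3556] 0.024150186771835207
```

View pics/d.png

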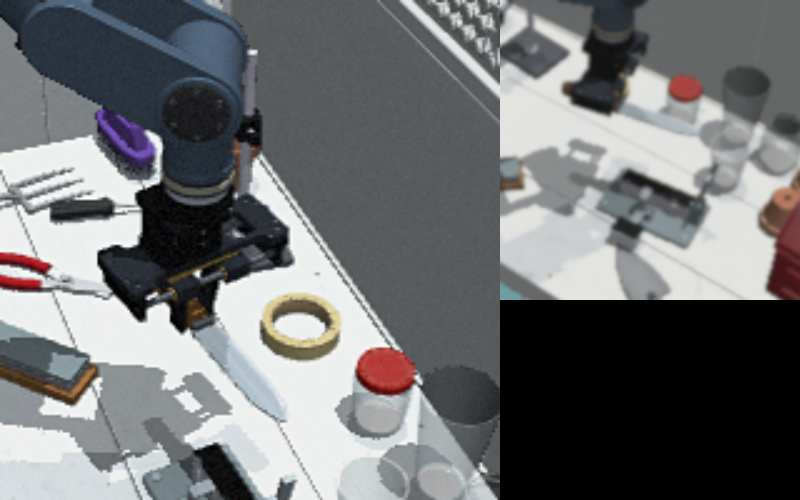

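The knife is held by the handle and clear of the clamp, blade nearly level. I'll measure the blade in tool axes.

```bash
cat > blade.py <<'E'
from h import *
import sys
f=sys.argv[1];o=robot.get_obs();T=R.from_quat(o["tool_rot"])
for n in sys.argv[2:]:
    z=np.load(f+n+".npz");W=z["W"];p=z["p"]
    t=T.inv().apply((W-o["position"]).reshape(-1,3))*1000;ok=np.isfinite(t).all(1)
    B=t[ok&(t[:,0]<-22)&(t[:,0]>-200)&(abs(t[:,1])<45)&(abs(t[:,2]+17)<28)]
    print(n,len(B))
    if len(B)<30: continue
    m=np.ones(len(B),bool)
    for _ in range(4):
        A=np.c_[B[:,:2],np.ones(len(B))];s=np.linalg.lstsq(A[m],B[m,2],rcond=None)[0];r=B[:,2]-A@s;m=abs(r)<max(2.5,1.5*np.std(r[m]))
    print(" plane z=a x+b y+c",s,"n",m.sum(),"x range",B[m,0].min(),B[m,0].max())
    G=B[m]
    for a in range(-170,-30,20):
        q=G[(G[:,0]>a)&(G[:,0]<a+20)]
        if len(q)>5: print("  x",a+10,"y",np.percentile(q[:,1],[1,50,99]),"z",np.median(q[:,2]))
E
python3 blade.py d side scene wrist
python3 - <<'E'
from h import *
z=np.load("dwrist.npz");W=z["W"];p=z["p"].astype(int)
o=robot.get_obs();t=R.from_quat(o["tool_rot"]).inv().apply((W-o["position"]).reshape(-1,3))*1000
m=((p[...,0]-p[...,2]>35).ravel())&(abs(t[:,1])<25)&(abs(t[:,2]+25)<25)&(t[:,0]>10)
P=t[m];print(len(P),*pca(P),P.min(0),P.max(0))
E
```

```text
side 555
 plane z=a x+b y+c [ -0.0076   0.0213 -18.29  ] n 432 x range -173.68789050512785 -23.2399145592946
  x -160 y [-12.3732  -1.5356  11.4034] z -16.984882955925624
  x -140 y [-17.9751  -2.9194  14.3868] z -17.898912798860287
  x -120 y [-17.2185  -0.7301  16.3941] z -17.078773845586753
  x -100 y [-17.6889  -0.5247  16.6771] z -17.618231120132748
  x -80 y [-16.9176  -0.1509  17.1132] z -17.772087244066622
  x -60 y [-16.2101  -0.2538  17.2351] z -17.602687298994763
  x -40 y [-13.7837   1.4581  18.8173] z -18.19049075482728
scene 299
 plane z=a x+b y+c [ -0.013    0.1505 -16.066 ] n 186 x range -176.69757464145377 -24.58790875312387
  x -160 y [-14.8144  -5.9238  11.7469] z -14.74401152982443
  x -140 y [-19.5943  -3.4535  12.8497] z -14.861583013949883
  x -120 y [-16.5065  -0.9921  16.1373] z -13.827870449496215
  x -100 y [-21.1342  -0.29    15.9272] z -15.51357545927587
  x -80 y [-20.3541  -2.1195  15.769 ] z -15.639787431188962
  x -60 y [-21.9651  -5.2223  18.6105] z -16.123365127235598
  x -40 y [-17.8546  -1.9904  18.6627] z -15.399332018121566
wrist 1466
 plane z=a x+b y+c [ -0.4821   0.0084 -39.7047] n 1335 x range -46.37953797989525 -22.01552586751561
  x -40 y [-13.6389   3.5753  19.0892] z -20.076218857667136
2680 [ 60.4181   6.2506 -31.0104] [-0.9992 -0.0376 -0.0137] [ 23.8939  -4.702  -33.4955] [ 84.8525  15.9201 -25.9415]
```

>>> {"name": "send_rows", "arguments": {
  "plan": [-1, 38, -4, -30, 0, 0, 0, -1, 38, -4, -30, 0, 0, 0, -1, 38, -4, -30, 0, 0, 0, -1, 38, -4, -30, 0, 0, 0, -1, 0, 0, 0, 0, 0, 0]
}}

```text
time: 8.3
position: [0.4934, 0.0191, 0.3167]
tool_rot: [0.628, 0.778, -0.006, -0.025]
ft_force: [0.2, -1.1, -1.8]
grip_width: 0.0241
```

```bash
python3 look.py e wrist side; python3 - <<'E'
from h import *
print(model("wrist")[1])
a=cv2.imread("pics/ewrist.png");b=cv2.imread("pics/eside.png")
o=np.zeros((600,640,3),np.uint8)
o[:400]=a;o[400:,:320]=cv2.resize(b,(320,200));o[400:,320:]=b[80:280,250:570];cv2.imwrite("pics/e.png",o)
E
```

```text
8.3 [0.4934 0.0191 0.3167] [ 0.6283  0.7776 -0.0064 -0.0245] [-0.1953  0.2616  1.5964  0.0119  1.3329 -0.41  ] [ 0.1809 -1.0629 -1.8054] 0.02413019283158278
[0.485  0.0898 0.4771]
```

View pics/e.png

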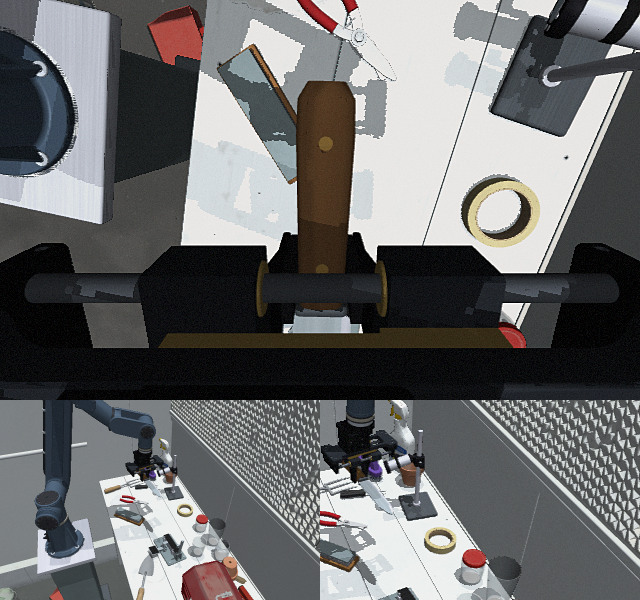

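>>> {"name": "send_rows", "arguments": {
  "plan": [-1, 40, 12, 0, 0, 0, 0, -1, 40, 12, 0, 0, 0, 0, -1, 30, 12, 0, 0, 0, 0, -1, 0, 0, 0, 0, 0, 0]
}}

```text
time: 8.8
position: [0.5051, 0.1288, 0.3043]
tool_rot: [0.633, 0.773, -0.015, -0.032]
ft_force: [-1.0, -0.3, -1.8]
grip_width: 0.0237
```

```bash
python3 look.py f wrist; python3 blade.py f wrist | head -1
```

```text
8.8 [0.5051 0.1288 0.3043] [ 0.633   0.7734 -0.0148 -0.0318] [ 0.0236  0.3234  1.5414  0.0195  1.3445 -0.1804] [-0.9682 -0.2791 -1.7831] 0.023678989802872537
wrist 1139
```

View pics/fwrist.png

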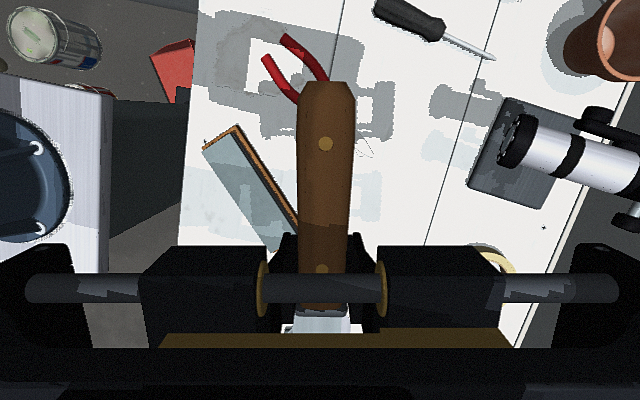

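The inspection camera is clear in the wrist view: ring light at (500–537, 113–167), and the barrel runs right to (640,180). I'll fit its axis as a cylinder from both clouds.

```bash
cat > axis.py <<'E'
from h import *
from scipy.optimize import least_squares
import sys
def pts(f):
    z=np.load(f);W=z["W"];p=z["p"].astype(int)
    s=(W[...,2]>.15)&(W[...,2]<.28)&(W[...,0]>.60)&(W[...,0]<.72)&(abs(W[...,1]-.198)<.05)
    return W[s],p[s]
sets=[pts(f) for f in sys.argv[1:]]
def fit(sel):
    P=np.vstack([x for x in sel])
    # axis: through point at x=.66 (y0,z0), direction yaw a, slant s; radius by axial bins
    def un(q): 
        d=np.array([np.cos(q[3])*np.cos(q[2]),np.cos(q[3])*np.sin(q[2]),np.sin(q[3])]);return np.array([.66,q[0],q[1]]),d
    def res(q):
        c,d=un(q);v=P-c;t=v@d;r=np.linalg.norm(v-np.outer(t,d),axis=1)
        return np.where(t<q[6],r-.022,np.where(t<q[7],r-q[4],r-q[5]))*1000
    best=None
    t0=(P-[.66,.198,.205])@[.96,-.12,.25]
    for b1 in np.arange(-.02,.005,.004):
      for b2 in np.arange(0.0,.03,.005):
        if b2<=b1: continue
        g=lambda q:res(np.r_[q,b1,b2])
        s=least_squares(g,[.198,.205,-.13,.27,.015,.018],loss="soft_l1")
        if best is None or s.cost<best[0]: best=(s.cost,s.x,b1,b2)
    q=best[1];c,d=un(np.r_[q,0,0]);t=(P-c)@d
    L=c+d*np.percentile(t,1)
    print("n",len(P),"cost",best[0]/len(P),"yaw",q[2],"slant",q[3],"r",q[4:],"breaks",best[2:],"front t",np.percentile(t,[0,1,3]),"lens",L,"focus",L-.07*d)
for x,_ in sets: fit([x])
fit([x for x,_ in sets])
E
python3 axis.py side1.npz fwrist.npz
```

```text
n 315 cost 2.259502268713496 yaw -0.024962024032794114 slant 0.2307416332678015 r [0.019  0.0223] breaks (np.float64(-0.008), np.float64(0.025)) front t [-0.0238 -0.0225 -0.0217] lens [0.6381 0.2128 0.1901] focus [0.57   0.2145 0.1741]
n 7834 cost 1.8055709530985125 yaw -0.06949189518332655 slant 0.20623398186134229 r [0.0191 0.0221] breaks (np.float64(-0.008), np.float64(0.015)) front t [-0.0242 -0.0232 -0.0226] lens [0.6373 0.2114 0.1883] focus [0.569  0.2162 0.174 ]
n 8149 cost 1.8451050094285657 yaw -0.06846167955763245 slant 0.2088144829889288 r [0.019  0.0219] breaks (np.float64(-0.008), np.float64(0.015)) front t [-0.0241 -0.0232 -0.0226] lens [0.6374 0.2115 0.1884] focus [0.5691 0.2161 0.1739]
```

```bash
cat > sil.py <<'E'
from h import *
# silhouettes of the camera barrel -> plane through each viewpoint -> axis line
def cols(f,K,c0,c1):
    z=np.load(f);W=z["W"]
    m=((W[...,2]>.15)&(W[...,2]<.28)&(W[...,0]>.60)&(W[...,0]<.74)&(abs(W[...,1]-.2)<.06)).astype(np.uint8)
    n,l,st,_=cv2.connectedComponentsWithStats(m);m=l==1+np.argmax(st[1:,4])
    # axis-perpendicular sections: rotate by iterating
    v,u=np.nonzero(m);k=(u>=c0)&(u<=c1);P=np.c_[u,v][k].astype(float)
    mid,d=P.mean(0),pca(P)[1]
    for _ in range(8):
        d=d*np.sign(d[0]);n=np.array([-d[1],d[0]]);t=(P-mid)@d;s=(P-mid)@n
        ts=np.arange(np.percentile(t,8),np.percentile(t,92),1.5)
        q=[(a,s[abs(t-a)<1].min(),s[abs(t-a)<1].max()) for a in ts]
        q=np.array(q);co=np.polyfit(q[:,0],(q[:,1]+q[:,2])/2,1);mid=mid+n*co[1];d=d+n*co[0];d/=np.linalg.norm(d)
    print(f,"mid",mid,"dir",d,"halfwidths",((q[:,2]-q[:,1])/2)[::max(1,len(q)//10)], "scatter",np.std((q[:,1]+q[:,2])/2-np.polyval(co,q[:,0])),"front px",mid+d*t.min())
    return mid,d,mid+d*t.min()
import sys
def ray(p,m): K,c,A=m;r=A@np.array([(p[0]-K[0,2])/K[0,0],(p[1]-K[1,2])/K[1,1],1]);return r/np.linalg.norm(r)
mw=model("wrist");ms=model("side")
a,da,fa=cols("fwrist.npz",mw,495,int(sys.argv[1]));b,db,fb=cols("side1.npz",ms,310,int(sys.argv[2]))
na=np.cross(ray(a,mw),ray(a+40*da,mw));nb=np.cross(ray(b,ms),ray(b+15*db,ms))
na/=np.linalg.norm(na);nb/=np.linalg.norm(nb)
d=np.cross(na,nb);d*=np.sign(d[0]);d/=np.linalg.norm(d)
p=np.linalg.solve(np.array([na,nb,[1,0,0]]),[na@mw[1],nb@ms[1],.64])
print("axis at x=.64",p,"dir",d,"yaw",np.arctan2(d[1],d[0]),"slant",np.arcsin(d[2]),"plane angle",np.arccos(na@nb))
for f,m in ((fa,mw),(fb,ms)):
    r=ray(f,m);w=p-m[1];s=np.linalg.lstsq(np.c_[d,-r],-w,rcond=None)[0];print("front",p+d*s[0])
E
python3 sil.py 580 338; python3 sil.py 575 330
```

```text
fwrist.npz mid [541.884  146.9988] dir [0.9735 0.2288] halfwidths [25.3373 27.771  26.6831 24.7362 24.0206 21.9593 21.7013 21.7013 22.6748
 22.5604 30.3191 28.0289] scatter 2.51111137705481 front px [500.6859 137.3165]
side1.npz mid [326.2412 142.3615] dir [ 0.9166 -0.3999] halfwidths [6.4991 6.2992 5.7825 4.9243 4.9243 4.9243 4.9243 6.2992 6.9574 6.699
 6.699  6.2408 5.5825 5.1242 4.9243] scatter 0.7579238544424375 front px [314.5785 147.4495]
axis at x=.64 [0.64   0.2083 0.1954] dir [ 0.9589 -0.0329  0.2817] yaw -0.034317822121108996 slant 0.2855748322585948 plane angle 0.8570091130883212
front [0.63   0.2087 0.1924]
front [0.6364 0.2084 0.1943]
fwrist.npz mid [538.9535 146.7595] dir [0.9642 0.2652] halfwidths [25.3466 27.6727 27.058  24.8644 22.3214 21.3571 21.8393 21.8393 22.6709
 22.4539 28.0222] scatter 1.8105837844817663 front px [501.545  136.4723]
side1.npz mid [322.735  143.6399] dir [ 0.8526 -0.5225] halfwidths [6.26   6.26   5.8309 5.8309 4.9729 4.8883 4.9729 5.1451 6.26   6.4322
 5.1451] scatter 1.0020772707635917 front px [314.4402 148.7227]
axis at x=.64 [0.64   0.209  0.1908] dir [ 0.8731 -0.0792  0.4811] yaw -0.09048277517192933 slant 0.5018535105424033 plane angle 0.8520793453707501
front [0.633  0.2096 0.187 ]
front [0.6363 0.2093 0.1888]
```

```bash
cat > ax2.py <<'E'
from h import *
from scipy.optimize import least_squares
import sys
for f in sys.argv[1:]:
    z=np.load(f);W=z["W"];p=z["p"].astype(int)
    b=(abs(W[...,2]-.015)<.006)&(W[...,0]>.66)&(W[...,0]<.85)&(abs(W[...,1]-.2)<.1)&(p.max(-1)<120)
    P=W[b]
    # front edge of base: smallest x per y bin
    e=np.array([(y,np.percentile(P[abs(P[:,1]-y)<.003][:,0],2)) for y in np.arange(.14,.26,.006) if (abs(P[:,1]-y)<.003).sum()>8])
    k=e[:,1]<.715
    if k.sum()>4:
        c=np.polyfit(e[k,0],e[k,1],1);r=e[k,1]-np.polyval(c,e[k,0]);print(f,"base front edge slope->yaw",-np.arctan(c[0]),"n",k.sum(),"rms",r.std(),"x at y=.2",np.polyval(c,.2), "y range",P[P[:,0]<.73][:,1].min(),P[P[:,0]<.73][:,1].max())
    s=(W[...,2]>.15)&(W[...,2]<.28)&(W[...,0]>.625)&(W[...,0]<.73)&(abs(W[...,1]-.205)<.035)&(p.min(-1)>110)
    P=W[s];d0=np.array([.96,-.11,.25]);t=(P-[.66,.2,.2])@d0
    print(" hist t",np.histogram(t,np.arange(-.03,.07,.005))[0])
    g=t>float(.012)
    def res(q,r=0):
        d=np.array([np.cos(q[3])*np.cos(q[2]),np.cos(q[3])*np.sin(q[2]),np.sin(q[3])]);v=P-[.66,q[0],q[1]];a=v@d
        return (np.linalg.norm(v-np.outer(a,d),axis=1)-np.where(g,q[5],q[4]))*1000
    s=least_squares(res,[.205,.2,-.1,.25,.016,.019],loss="soft_l1",f_scale=.7);print(" white fit n",len(P),s.x,"rms",np.median(abs(res(s.x))))
E
python3 ax2.py fwrist.npz side1.npz
```

```text
fwrist.npz base front edge slope->yaw -0.0790207536675683 n 20 rms 0.000990332502346891 x at y=.2 0.7014524058297911 y range 0.13706459663845058 0.26845991984756856
 hist t [ 14   3   0  68 297 305 307 314 191   1 144 327 347 336 352 365 356 229
   0]
 white fit n 3956 [ 0.2088  0.196  -0.1002  0.2732  0.0165  0.0167] rms 0.4392451951612669
side1.npz base front edge slope->yaw -0.08389537489482136 n 20 rms 0.0018747068964550444 x at y=.2 0.7034679900715731 y range 0.13645006542657168 0.26577777334034725
 hist t [ 0  4  1  4 12 12 13 15  9  0  4 12 13 13 14 15 13 11  0]
 white fit n 165 [ 0.2088  0.1983 -0.0777  0.2734  0.0148  0.0157] rms 2.07789378666489
```

```bash
cat > goal.py <<'E'
from h import *
c=np.array([.66,.2088,.1962]);yaw,sl=-.09,.273
Rcam=R.from_euler("z",yaw)*R.from_euler("y",-sl)
d=Rcam.as_matrix()[:,0]
def lens(f):
    z=np.load(f);W=z["W"];p=z["p"].astype(int)
    s=(W[...,2]>.14)&(W[...,2]<.25)&(W[...,0]>.60)&(W[...,0]<.67)&(abs(W[...,1]-.205)<.04)&(p.max(-1)<110)
    v=W[s]-c;t=v@d;r=np.linalg.norm(v-np.outer(t,d),axis=1);k=t<0
    print(f,k.sum(),"t",np.percentile(t[k],[0,1,3,10,90,99]),"r",np.percentile(r[k],[5,50,95]))
if __name__=="__main__":
    lens("fwrist.npz");lens("side1.npz")
L=c-.0245*d;F=L-.07*d
Rk=np.array([[-.025,1,0],[1,.025,0],[0,0,-1]]).T
Rk=R.from_matrix(np.column_stack([Rk[:,0],Rk[:,1],Rk[:,2]]))
Pt=np.array([-95,17,-16])/1000
Rt=Rcam*Rk.inv();Tp=F-Rt.apply(Pt)
def go(back=0,up=0):
    o=robot.get_obs();Rc=R.from_quat(o["tool_rot"]);tp=Tp-back*d+[0,0,up]
    print("lens",L,"focus",F,"TCP goal",tp,"now",o["position"],"t",o["time"],"grip",o["grip_width"])
    print("shift",Rc.inv().apply(tp-o["position"])*1000,"turn",(Rc.inv()*Rt).as_rotvec(),"F",o["ft_force"],"q",o["q"])
E
python3 -c "
import runpy;runpy.run_path('goal.py',run_name='__main__')
from goal import go;go(.08)"
```

```text
fwrist.npz 1412 t [-0.0237 -0.0236 -0.0234 -0.0231 -0.0119 -0.0077] r [0.0088 0.0208 0.0221]
side1.npz 53 t [-0.0218 -0.0218 -0.0217 -0.0209 -0.01   -0.0031] r [0.0147 0.0209 0.0263]
lens [0.6365 0.2109 0.1896] focus [0.5694 0.217  0.1707] TCP goal [0.4869 0.3194 0.1285] now [0.5045 0.127  0.3038] t 8.85 grip 0.023684826884872928
shift [186.9264  32.1369 179.0824] turn [-0.3393 -0.0628  0.2593] F [ 0.4845 -0.7668 -2.4105] q [ 0.0214  0.3234  1.5428  0.0174  1.3449 -0.1812]
```

>>> {"name": "send_rows", "arguments": {
  "plan": [-1, 20, 0, 0, -0.085, -0.016, 0.065, -1, 20, 0, 0, -0.085, -0.016, 0.065, -1, 20, 0, 0, -0.085, -0.016, 0.065, -1, 20, 0, 0, -0.085, -0.016, 0.065, -1, 0, 0, 0, 0, 0, 0]
}}

```text
time: 9.35
position: [0.4967, 0.1978, 0.2931]
tool_rot: [0.731, 0.67, 0.084, 0.104]
ft_force: [-0.3, -0.3, -2.4]
grip_width: 0.0237
```

```bash
sed -i 's/-.0245\*d/-.0237*d/' goal.py; python3 -c "
from goal import go;go(.07,.03)"
```

```text
lens [0.6373 0.2109 0.1898] focus [0.5701 0.2169 0.1709] TCP goal [0.4972 0.3184 0.1614] now [0.4967 0.1978 0.2931] t 9.35 grip 0.023724500039395448
shift [122.2771 -44.2011 122.4189] turn [-0.0056  0.0154 -0.0202] F [-0.2764 -0.2838 -2.4003] q [ 0.2262  0.2356  1.7372 -0.122   0.9221  0.3752]
```

>>> {"name": "send_rows", "arguments": {
  "plan": [-1, 30, -11, 30, 0, 0.004, -0.005, -1, 30, -11, 30, 0, 0.004, -0.005, -1, 30, -11, 30, 0, 0.004, -0.005, -1, 30, -11, 30, 0, 0.004, -0.005, -1, 0, 0, 0, 0, 0, 0]
}}

```text
time: 9.85
position: [0.5012, 0.3091, 0.1555]
tool_rot: [0.725, 0.676, 0.083, 0.101]
ft_force: [-0.2, -0.5, -1.9]
grip_width: 0.0238
```

```bash
python3 look.py g side scene; python3 blade.py g side scene; python3 -c "
from goal import go;go(.0,0)"; python3 - <<'E'
from h import *
a=cv2.imread("pics/gside.png");b=cv2.imread("pics/gscene.png")
o=np.zeros((480,800,3),np.uint8)
o[:,:480]=cv2.resize(a[70:230,250:410],(480,480));o[:320,480:]=cv2.resize(b[120:280,240:400],(320,320));cv2.imwrite("pics/g.png",o)
E
```

```text
9.85 [0.5012 0.3091 0.1555] [0.7251 0.676  0.0831 0.1014] [ 0.4367  0.511   1.7468 -0.2271  0.6735  0.6697] [-0.1794 -0.5233 -1.8622] 0.023778157180722046
side 295
 plane z=a x+b y+c [ -0.0095   0.0159 -11.644 ] n 201 x range -173.17899366515016 -23.011501917155186
  x -160 y [-15.615   -5.2977   8.6606] z -9.840605017718259
  x -140 y [-22.0324  -7.8795  10.4918] z -10.794387746895282
  x -120 y [-21.63    -6.2093   9.7959] z -10.69999560770199
  x -100 y [-19.4489  -1.6756  10.2195] z -10.749725230216741
  x -80 y [-21.3758  -5.0013  12.1739] z -10.529277135317802
  x -60 y [-19.4702  -1.6608  12.8336] z -11.46869972697445
  x -40 y [-18.6145  -1.5637  12.1735] z -11.022424252569873
scene 257
 plane z=a x+b y+c [ -0.0025   0.0957 -11.2861] n 142 x range -174.0476649235054 -25.028383840525784
  x -160 y [-14.2228  -2.0011   8.7724] z -11.567139196366764
  x -140 y [-20.6974  -3.9602  12.2629] z -10.759689235237323
  x -120 y [-18.1465   0.0446  11.0707] z -11.710982847554408
  x -100 y [-17.4165  -2.3528  11.5644] z -12.29029825343987
  x -80 y [-17.6965  -5.3838  13.2488] z -11.456434838039915
  x -60 y [-17.7236  -0.4331  14.3914] z -11.122014231367785
  x -40 y [-17.8134   2.5722  15.4786] z -10.572518333741968
lens [0.6373 0.2109 0.1898] focus [0.5701 0.2169 0.1709] TCP goal [0.5644 0.3124 0.1503] now [0.5031 0.308  0.1594] t 9.95 grip 0.023673862069404056
shift [ 9.0684 56.1772 24.7333] turn [-0.0048  0.0097 -0.0059] F [-0.3781  0.2112 -2.2383] q [ 0.4339  0.5048  1.7456 -0.228   0.6749  0.6691]
```

View pics/g.png

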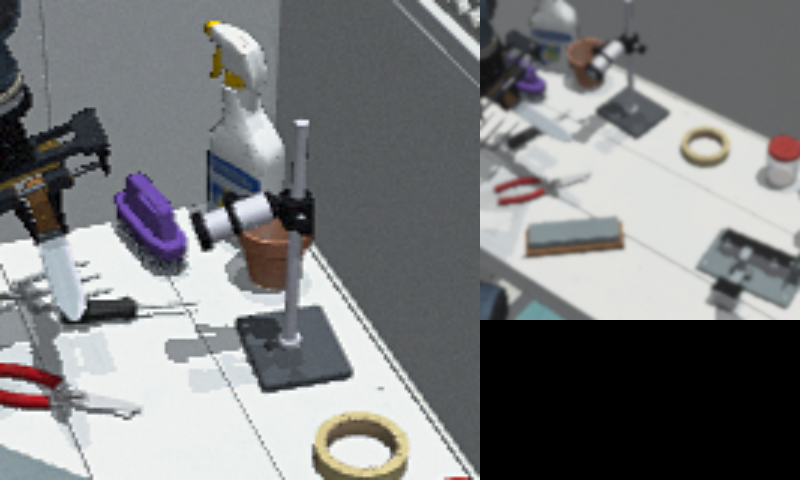

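The blade is level and leaning as intended, about 70 mm short of the goal; the camera and stand are untouched. I'll approach slowly and leave time to settle.

>>> {"name": "send_rows", "arguments": {
  "plan": [-1, 2, 12, 6, 0, 0.004, 0, -1, 2, 12, 6, 0, 0.004, 0, -1, 2, 10, 6, 0, 0, 0, -1, 2, 8, 4, 0, 0, 0, -1, 0, 0, 0, 0, 0, 0, -1, 0, 0, 0, 0, 0, 0, -1, 0, 0, 0, 0, 0, 0]
}}

```text
time: 10.65
position: [0.5605, 0.3074, 0.1542]
tool_rot: [0.727, 0.672, 0.093, 0.103]
ft_force: [0.2, -0.5, -2.8]
grip_width: 0.0239
```

```bash
cat > meas.py <<'E'
from goal import *
import sys,subprocess
f=sys.argv[1]
a=robot.get_obs()["position"]
for n in ("side","scene"):
    p,dd,m=shot(n,f+n+".png");np.savez(f+n+".npz",p=p,d=dd,W=cloud(dd,m))
print("drift mm",(robot.get_obs()["position"]-a)*1000)
# blade in the camera's focus frame (mm): expected knife_edge at 0,0,0
for n in ("side","scene"):
    W=np.load(f+n+".npz")["W"].reshape(-1,3);W=W[np.isfinite(W).all(1)]
    t=Rcam.inv().apply(W-F)*1000;t=t-[float(sys.argv[2]),0,0]
    B=t[(abs(t[:,1])<75)&(t[:,0]<12)&(t[:,0]>-48)&(abs(t[:,2])<12)]
    k=abs(B[:,2]-np.median(B[:,2]))<4;B=B[k]
    s=np.linalg.lstsq(np.c_[B[:,:2],np.ones(len(B))],B[:,2],rcond=None)[0]
    e=np.array([(y,*np.percentile(q[:,0],[2,98]),len(q)) for y in range(-50,60,20) for q in [B[abs(B[:,1]-y)<10]] if len(q)>5])
    print(n,len(B),"z=ax+by+c",s,"y min",t[(abs(t[:,2])<8)&(abs(t[:,0]+17)<18)][:,1].min());print(e)
go()
E
python3 meas.py h -10
```

```text
drift mm [-0.4096  0.105  -0.12  ]
side 251 z=ax+by+c [-0.0185  0.0058  2.0715] y min -86.96022754307113
[[-50.     -29.1935   2.1102  36.    ]
 [-30.     -28.8998   3.5709  42.    ]
 [-10.     -27.8605   3.5119  35.    ]
 [ 10.     -28.6205   3.0476  36.    ]
 [ 30.     -28.609    4.3695  33.    ]
 [ 50.     -27.3551   3.799   36.    ]]
scene 143 z=ax+by+c [-0.019  -0.0008  1.0199] y min -85.7446538015514
[[-50.     -25.9912   3.4209  19.    ]
 [-30.     -26.7483   2.0301  17.    ]
 [-10.     -26.9077   1.4125  24.    ]
 [ 10.     -28.9221   3.2033  15.    ]
 [ 30.     -28.4551   2.8646  23.    ]
 [ 50.     -28.3258   3.9642  25.    ]]
lens [0.6373 0.2109 0.1898] focus [0.5701 0.2169 0.1709] TCP goal [0.5644 0.3124 0.1503] now [0.5601 0.3075 0.154 ] t 10.75 grip 0.023478993182955432
shift [5.1783 2.704  4.6287] turn [ 0.004   0.0006 -0.0132] F [-0.5162 -0.1315 -2.6257] q [ 0.3886  0.5613  1.6441 -0.1978  0.6989  0.6034]
```

```bash
python3 - <<'E'
from goal import *
from scipy.optimize import least_squares
for f in ("fwrist","side1","gside","hside","gscene","hscene"):
    z=np.load(f+".npz");W=z["W"];p=z["p"].astype(int)
    s=(W[...,2]>.15)&(W[...,2]<.28)&(W[...,0]>.625)&(W[...,0]<.73)&(abs(W[...,1]-.205)<.035)
    w=s&(p.min(-1)>110);q=Rcam.inv().apply(W[w]-c)*1000;q=q[(q[:,0]>-10)&(np.hypot(q[:,1],q[:,2])<24)]
    if len(q)<20: print(f,len(q));continue
    fit=least_squares(lambda o:np.hypot(q[:,1]-o[0],q[:,2]-o[1])-16.6,[0,0],loss="soft_l1").x
    k=s&(p.max(-1)<110);t=Rcam.inv().apply(W[k]-c)*1000;t=t[(t[:,0]<0)&(np.hypot(t[:,1],t[:,2])<26)]
    print(f,len(q),"axis offset y,z mm",fit,"front x",np.percentile(t[:,0],[1,5]))
E
```

```text
fwrist 3935 axis offset y,z mm [-0.3145 -0.1768] front x [-23.5638 -23.3364]
side1 156 axis offset y,z mm [1.3011 0.836 ] front x [-21.7588 -21.3698]
gside 156 axis offset y,z mm [0.4925 0.8032] front x [-21.7091 -21.4716]
hside 154 axis offset y,z mm [1.1172 0.4812] front x [-21.8738 -21.4788]
gscene 109 axis offset y,z mm [-2.1719  0.1228] front x [-24.1228 -23.2736]
hscene 106 axis offset y,z mm [-2.4335  0.243 ] front x [-23.7908 -22.6566]
```

Both views agree on the lens. The remaining correction is about +6.5 mm along the camera's x, +5 mm along y and +0.7 mm along z.

>>> {"name": "send_rows", "arguments": {
  "plan": [-1, 2.5, 3.5, 0, 0, 0, 0, -1, 2.5, 3, -0.7, 0, 0, 0, -1, 0, 0, 0, 0, 0, 0, -1, 0, 0, 0, 0, 0, 0, -1, 0, 0, 0, 0, 0, 0]
}}

```text
time: 11.25
position: [0.5658, 0.3133, 0.1569]
tool_rot: [0.727, 0.673, 0.092, 0.102]
ft_force: [0.3, -0.3, -3.0]
grip_width: 0.0236
```

```bash
python3 meas.py i -3
```

```text
drift mm [-0.1022 -0.1231 -0.0857]
side 260 z=ax+by+c [0.001  0.0056 3.7219] y min -78.36434717447675
[[-50.     -30.7806   0.5121  38.    ]
 [-30.     -29.9051   1.2383  39.    ]
 [-10.     -29.6187   2.3029  40.    ]
 [ 10.     -30.3937   1.0363  39.    ]
 [ 30.     -30.2737   3.2108  35.    ]
 [ 50.     -29.1357   2.3708  31.    ]]
scene 171 z=ax+by+c [-0.0301  0.0067  2.6473] y min -965.0118457781431
[[-50.     -26.8847  -1.9085  18.    ]
 [-30.     -29.0796   1.3226  27.    ]
 [-10.     -31.7848  -0.5593  23.    ]
 [ 10.     -30.6638   1.1497  25.    ]
 [ 30.     -30.0075   3.3659  27.    ]
 [ 50.     -28.9301   4.1417  24.    ]]
lens [0.6373 0.2109 0.1898] focus [0.5701 0.2169 0.1709] TCP goal [0.5644 0.3124 0.1503] now [0.5657 0.3132 0.1568] t 11.35 grip 0.023319813438089344
shift [-0.8642 -2.993   5.8916] turn [ 0.0033  0.0004 -0.0115] F [ 0.4049  0.4663 -2.6636] q [ 0.3938  0.5663  1.6218 -0.1947  0.7172  0.602 ]
```

>>> {"name": "send_rows", "arguments": {
  "plan": [-1, 0, 0, 1.5, 0, 0, -0.012, -1, 0, 0, 0, 0, 0, 0, -1, 0, 0, 0, 0, 0, 0, -1, 0, 0, 0, 0, 0, 0]
}}

```text
time: 11.75
position: [0.5658, 0.3128, 0.1549]
tool_rot: [0.722, 0.678, 0.091, 0.103]
ft_force: [0.5, 0.5, -1.6]
grip_width: 0.0242
```

```bash
python3 meas.py j -3; python3 - <<'E'
from h import *
a=cv2.imread("pics/jside.png")
cv2.imwrite("pics/j.png",cv2.resize(a[70:220,250:400],(600,600),interpolation=cv2.INTER_CUBIC))
E
```

```text
drift mm [0.0236 0.0408 0.0526]
side 252 z=ax+by+c [-0.023   0.0028  1.248 ] y min -77.90194018840751
[[-50.     -26.0874   0.5876  34.    ]
 [-30.     -30.0021   3.1014  37.    ]
 [-10.     -29.2814   1.2963  40.    ]
 [ 10.     -29.445    3.2598  38.    ]
 [ 30.     -29.3685   1.6396  31.    ]
 [ 50.     -29.1152   3.0284  34.    ]]
scene 162 z=ax+by+c [-0.0213  0.004   0.0077] y min -967.3365958437074
[[-50.     -24.3569   2.1222  23.    ]
 [-30.     -28.4577   3.088   21.    ]
 [-10.     -26.3972   4.0791  20.    ]
 [ 10.     -27.3677   2.3795  29.    ]
 [ 30.     -29.7228   1.9941  21.    ]
 [ 50.     -26.1426   2.864   24.    ]]
lens [0.6373 0.2109 0.1898] focus [0.5701 0.2169 0.1709] TCP goal [0.5644 0.3124 0.1503] now [0.5658 0.3129 0.155 ] t 11.85 grip 0.023692934409417256
shift [-0.5664 -2.6752  4.1068] turn [0.0026 0.0008 0.0016] F [-0.3422  0.3361 -2.0111] q [ 0.3932  0.569   1.6226 -0.1953  0.7144  0.5894]
```

View pics/j.png

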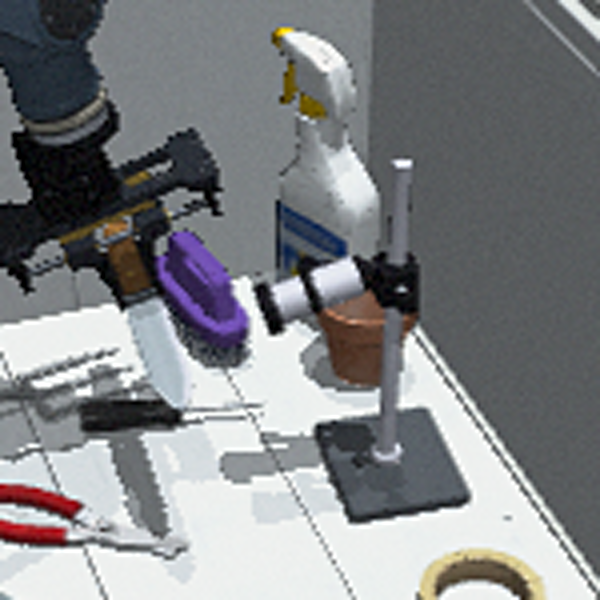

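The blade stands still in front of the lens at the right slant, with nothing touched, and the measured errors are about 1–2 mm and 0.02 rad. Handing in.

```bash
python3 -c "
from rig import robot
print(robot.hand_in())"
```

```text
the job is handed in; nothing more can be done
None
```

I pressed the pedal to its stop and the clamp bar sprang open. I let the pedal come up again and took the knife out by its handle. I handed the job in with the knife held still, its plain edge facing the lens. The robot's clock was at about 12 s, and the hand-in gave no verdict.

- **Pedal:** The force peaked at 50 N when the pedal hit its stop. The closed fingertips did the pressing, not the gripper's body. The pictures afterwards showed the bar open and the pad back at about 39 mm.
- **Edge position:** In the side and scene views the middle of the edge measured about 1–3 mm from the focus point along and across the view. Its angles were within about 0.02 rad, and it drifted less than 0.1 mm between readings.
- **Grip:** It held at 24 mm with 45 N set.
- **Checks that disagreed:**
  - In height, the pictures put the blade about 1.5–2 mm low. The arm's own position, using an earlier measurement of the knife in the gripper, put it about 4 mm high. I left it between the two.
  - The same arm estimate put the edge about 3 mm nearer the lens than the pictures did.
- **Surroundings:** In the last side view the inspection camera, its stand and the things near it looked untouched.

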